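Slide a rusk-and-cheese sandwich onto the plate

TASK

Make the rusk-and-cheese sandwich that goes with the morning tablets: push the round wooden plate a little way under the edge of the raised board that faces it, then slide a rusk, the cheese and the other rusk off the board onto the plate, one flat on top of the other in a neat pile in the middle of the plate. They are too wide to grip, so slide them and do not lift them off the board; at the end draw the plate with its pile out again, clear of the board, and leave everything else where it is.

Things in the scene. Friction and masses are not known exactly. Their poses are not given: they have to be found in the camera images.
- board: fixed raised wooden board, 280 x 280 mm, 13 mm thick, on four feet 15 mm high: underside 15 mm, top 28 mm above the ledge. Origin: centre of its footprint at ledge height; x, y along its sides, z up. The plate goes under its -y edge (y = -140 mm in its frame), open below for 35 mm in from the edge; the front feet (24 mm across) are at x = +-115, y = -92 mm.
- plate: loose round flat wooden serving plate without a rim, 156 mm across, 8 mm thick, about 0.3 kg, with a straight handle (28 mm wide, 12 mm thick) along its -y axis from the rim to 194 mm from the middle. Origin: centre of the underside of the round part; z up. It slides on the ledge and fits under the board with 7 mm to spare.
- plate_handle (a point): the place to grip the plate's handle: 135 mm from the middle of the plate along its -y axis, 6 mm above the underside; the handle runs along y and is gripped across x (28 mm).
- rusk_a: loose rusk, a hard round baked slice pricked with small holes, 96 mm across and 10 mm thick, about 40 g, lying flat on the board. Origin: centre of its underside. The two rusks are alike and may be used in either order.
- rusk_b: the other rusk, same shape and size, 96 mm across and 10 mm thick, lying flat farther from the plate on the board. Origin: centre of its underside.
- cheese: loose round slab of hard cheese, smooth, 92 mm across and 8 mm thick, about 50 g, lying flat on the board. Origin: centre of its underside.
- clip: bystander: green plastic bag clip, 68 x 16 x 12 mm, lying on the board near its +x, +y corner. Origin: centre of its underside.
- pill_organiser: bystander: clear plastic pill organiser, a row of seven hinged compartments, 189 x 42 x 24 mm. Origin: centre of its underside.
- steel_bottle: bystander: stainless steel bottle with a black press-button cap, 70 mm across, 225 mm tall. Origin: centre of its underside.
- jug: bystander: white ceramic jug, 116 mm across, 160 mm tall, handle on its +y side reaching 102 mm from the axis. Origin: centre of its underside.
- wooden_spoon: bystander: wooden cooking spoon, 325 mm long, 12 mm high, lying along its x axis. Origin: under the middle of its length.
- mug: bystander: white mug, 80 mm across, 88 mm tall, handle on its +y side. Origin: centre of its underside.
- jam_jar: bystander: closed glass jar, 70 mm across, 100 mm tall. Origin: centre of its underside.
- sponge_dish: bystander: ceramic dish 130 x 90 mm with a sponge on it, 47 mm tall in all. Origin: centre of its underside.
Mind the look-alikes: they are no part of the job. What is shaped like the rusk_b but turquoise is not meant. What is shaped like the cheese but turquoise is not meant.

How it is judged:
On the way, in this order (a step that is already met when the one before it is completed fails the run):
1. the plate's rim is pushed under the board's -y edge, by 5 mm or more (y of plate in the frame of board above -0.213 m and x of plate in the frame of board between -0.12 and 0.12 m and height (world z) of plate below 0.005 m and angle between plate's own z axis and vertical below 0.05 rad), for 0.2 s.
2. a rusk lies flat on the plate, centred within 10 mm (((horizontal distance between rusk_a and plate below 0.01 m and z of rusk_a in the frame of plate between 0.0045 and 0.0115 m and angle between rusk_a's own z axis and vertical below 0.07 rad) or (horizontal distance between rusk_b and plate below 0.01 m and z of rusk_b in the frame of plate between 0.0045 and 0.0115 m and angle between rusk_b's own z axis and vertical below 0.07 rad))), for 0.2 s.
3. the cheese lies flat on that rusk, centred within 10 mm (((horizontal distance between rusk_a and plate below 0.01 m and z of rusk_a in the frame of plate between 0.0045 and 0.0115 m and angle between rusk_a's own z axis and vertical below 0.07 rad) or (horizontal distance between rusk_b and plate below 0.01 m and z of rusk_b in the frame of plate between 0.0045 and 0.0115 m and angle between rusk_b's own z axis and vertical below 0.07 rad)) and horizontal distance between cheese and plate below 0.01 m and z of cheese in the frame of plate between 0.0145 and 0.0215 m and angle between cheese's own z axis and vertical below 0.07 rad), for 0.2 s.
4. the other rusk lies flat on the cheese, centred within 10 mm ((((horizontal distance between rusk_a and plate below 0.01 m and z of rusk_a in the frame of plate between 0.0045 and 0.0115 m and angle between rusk_a's own z axis and vertical below 0.07 rad) and (horizontal distance between cheese and plate below 0.01 m and z of cheese in the frame of plate between 0.0145 and 0.0215 m and angle between cheese's own z axis and vertical below 0.07 rad) and (horizontal distance between rusk_b and plate below 0.01 m and z of rusk_b in the frame of plate between 0.0225 and 0.0295 m and angle between rusk_b's own z axis and vertical below 0.07 rad)) or ((horizontal distance between rusk_b and plate below 0.01 m and z of rusk_b in the frame of plate between 0.0045 and 0.0115 m and angle between rusk_b's own z axis and vertical below 0.07 rad) and (horizontal distance between cheese and plate below 0.01 m and z of cheese in the frame of plate between 0.0145 and 0.0215 m and angle between cheese's own z axis and vertical below 0.07 rad) and (horizontal distance between rusk_a and plate below 0.01 m and z of rusk_a in the frame of plate between 0.0225 and 0.0295 m and angle between rusk_a's own z axis and vertical below 0.07 rad)))), for 0.2 s.
At the end, for the whole second after the job is handed in: From below: plate, rusk, cheese, rusk, each lying flat with its centre within 10 mm of the plate's centre seen from above; the plate stands flat on the ledge, drawn out so that its rim is 10 mm or more clear of the board's -y edge; everything is at rest ((((horizontal distance between rusk_a and plate below 0.01 m and z of rusk_a in the frame of plate between 0.0045 and 0.0115 m and angle between rusk_a's own z axis and vertical below 0.07 rad) and (horizontal distance between cheese and plate below 0.01 m and z of cheese in the frame of plate between 0.0145 and 0.0215 m and angle between cheese's own z axis and vertical below 0.07 rad) and (horizontal distance between rusk_b and plate below 0.01 m and z of rusk_b in the frame of plate between 0.0225 and 0.0295 m and angle between rusk_b's own z axis and vertical below 0.07 rad)) or ((horizontal distance between rusk_b and plate below 0.01 m and z of rusk_b in the frame of plate between 0.0045 and 0.0115 m and angle between rusk_b's own z axis and vertical below 0.07 rad) and (horizontal distance between cheese and plate below 0.01 m and z of cheese in the frame of plate between 0.0145 and 0.0215 m and angle between cheese's own z axis and vertical below 0.07 rad) and (horizontal distance between rusk_a and plate below 0.01 m and z of rusk_a in the frame of plate between 0.0225 and 0.0295 m and angle between rusk_a's own z axis and vertical below 0.07 rad))) and y of plate in the frame of board below -0.228 m and height (world z) of plate below 0.005 m and angle between plate's own z axis and vertical below 0.05 rad and linear speed of each of rusk_a, rusk_b, cheese, plate below 0.02 m/s); the robot touches nothing.
It fails at once if a rusk or the cheese is lifted more than 35 mm above the board's top (height (world z) of any of rusk_a, rusk_b, cheese above 0.063 m).
It fails at once if a bystander is moved by more than 30 mm (distance of any of clip, pill_organiser, steel_bottle, jug, wooden_spoon, mug, jam_jar, sponge_dish from where it was at the start of the episode above 0.03 m).
It also fails if it takes over 67 s, if anything falls off the work surface, if the arm or the gripper's body presses on something with over 40 N, if the wrist force passes 120 N, or if a joint passes its speed limit or range.

ROBOT

A 6-joint arm with a two-finger parallel gripper is mounted at the origin on the work surface. World frame = base frame: x ahead of the robot, y to its left, z up, the work surface at z = 0. Lengths are in m, angles in rad, forces in N, time in s.
With the tool pointing down it reaches from about 0.3 to 0.875 m from the base axis. Payload 6.4 kg.
Tool frame: the origin (TCP) lies between the finger pads; the fingertips stand 22 mm ahead of it and the grasp point (between the pads) lies 3 mm ahead of it; z points along the fingers, y is the line along which they close (so a half turn about z gives the same grasp; the last joint's range is limited). The gripper opens to 85 mm and grips with 20 to 120 N. Pads are 22 mm wide; open, the fingers measure 114 mm over their backs; the gripper's body (76 mm by 85 mm) begins 54 mm behind the grasp point. The pads swing forward as they close: fully open they stand 13 mm farther back than shut.
Start: joints at [-1.481, 0.181, 1.607, -0, 1.354, -0.206], TCP at [0.168, -0.55, 0.22] pointing down, gripper open.
Joint ranges: [-2.99, 2.99], [-0.89, 2.07], [0.3, 2.58], [-1.14, 4.28], [0, 2.63], [-3.12, 3.12]. Speed limits (rad/s): [2.57, 2.57, 3.01, 3.14, 3.14, 3.14].

INTERFACE

Orientations are given as a unit quaternion [w, x, y, z].
In Python, from bench import ctrl, imaging, workorder gives the robot as it stands.
- The arm moves only by the shell command python3 -m pendant 'ROWS' [OPENING]. ROWS is JSON, a list of rows, each a list of 4 numbers: the shift along the tool's x, y, z in cm, then the turn about the tool's z in degrees. In form: [[dx, dy, dz, roll], ...]. A call has 1 to 12 rows; each row is the pose to reach, as a shift and turn from the pose commanded when the call began, along the tool's axes at that moment; what a row does not reach only later rows make up. A row lasts 1/12 s, in which the tool goes at most 41.7 mm and 7.16 degrees, less where a joint would pass 70% of its speed; a pose out of reach is approached as far as the arm can. A call with a gripper value outside its range is refused whole. OPENING is the opening, from 0 (shut) to 1 (fully open), set as the call begins (- or left out, the last holds). The fingers move at their own pace and stop on an object; the grip force is fixed at half the most. Time passes only in rows, so rows that repeat a pose let the fingers close. It gives the time, the measured TCP pose, the force, the opening and the grip force at its end, in the units of the state.
- ctrl.get_obs(): the state, without advancing time (a new reading comes with each control period).
- imaging.camera(name): name is "side" or "top"; returns the picture (420x560x3 uint8, red, green, blue); there is no depth.
- imaging.camera_info(name): a dict with "K" (3x3 intrinsics, pixels), "T" (4x4, takes a point from camera to world coordinates). Camera axes: x right, y up, looking along -z (the intrinsics and any distortion apply to the point x, -y, -z); pixel columns grow to the right and rows downward; lengths in m; the calibration is good to about 2 mm. A picture is of the moment at which its call begins. camera_info takes no time and is no camera call.
- workorder.hand_in(): hands the job in; it is judged then, once.
The state is a dict: "time_s": time; "q": joint angles; "dq": joint speeds; "joint_efforts": joint torques, N m; "eef_pos": TCP position; "eef_rot": TCP orientation; "wrist_force": force on the tool from outside, world axes, zero at the start; "torque": the same for the moment, N m; "opening": opening from 0.0 (shut) to 1.0 (fully open); "grasp_force": force on a finger pad.
Only numpy, scipy, OpenCV 4.12 (cv2) and the standard library are available. Lean on these libraries where they do the work, as an engineer would, in place of code of your own. Each camera call takes 0.05 s, during which the arm holds its last target. There are 200 camera calls.

## Working session

There is one attempt and no reset: what is moved stays moved. The work goes in short steps, Python scripts to look and compute and a shell command to move; the robot and the scene stay as the last step left them, time stands still between calls to the robot, and variables do not carry over. Pictures are saved under pics/ and viewed, at most 10 in all, crops included, and the job is handed in when it is done.

```bash
ls; mkdir -p pics; python3 - <<'E'
from bench import ctrl, imaging
import cv2
for n in ("top","side"):
    im=imaging.camera(n); cv2.imwrite(f"pics/{n}0.png",im[:,:,::-1]); i=imaging.camera_info(n); print({k:(v.tolist() if hasattr(v,'tolist') else v) for k,v in i.items()})
o=ctrl.get_obs(); print(o)
E
```

```text
pics
{'K': [[449.6583359018248, 0.0, 277.67264461043914], [0.0, 449.6583359018248, 204.9008175100515], [0.0, 0.0, 1.0]], 'T': [[-0.09291380003830665, 0.9733054413792731, -0.2098655368180763, 0.263750292169838], [-0.9956653984848476, -0.09170966589854794, 0.015483909092549302, 0.020231724529109575], [-0.004176125291604993, 0.21039452217744284, 0.9776076436972423, 1.4709347030968365], [0.0, 0.0, 0.0, 1.0]]}
{'K': [[504.67806341967884, 0.0, 277.1139982915629], [0.0, 504.67806341967884, 201.5242355169165], [0.0, 0.0, 1.0]], 'T': [[-0.9958372492344385, 0.06413220025871945, -0.06477062549615198, 0.48178779785552833], [-0.08781065377964298, -0.4844455027595309, 0.8704032651241937, 1.1885218030051141], [0.024443038272255416, 0.872467544236484, 0.48806036730509095, 0.7165082625594661], [0.0, 0.0, 0.0, 1.0]]}
{'time_s': 0.1, 'q': array([-1.48131324e+00,  1.81446051e-01,  1.60790934e+00, -9.95925505e-06,
        1.35381439e+00, -2.06310286e-01]), 'dq': array([-0.00027775, -0.00313803, -0.00228   ,  0.00151314, -0.00199129,
        0.00115604]), 'joint_efforts': array([-8.85555642e-05, -4.45880842e+01, -3.52239811e+01, -1.67270114e-04,
        4.21716250e-03,  4.60323031e-05]), 'eef_pos': array([ 0.16757255, -0.54949937,  0.21938526]), 'eef_rot': array([-7.87504582e-04,  9.89082740e-01,  1.47359127e-01,  4.11830452e-05]), 'wrist_force': array([ 0.54088789, -0.46021558, -0.00618961]), 'torque': array([ 0.02780733, -0.01001927,  0.00308368]), 'grasp_force': 0.0, 'opening': 1.0022761677225278}
```

View pics/top0.png

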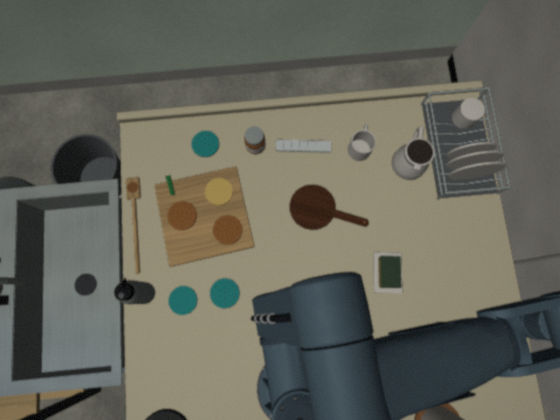

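View pics/side0.png

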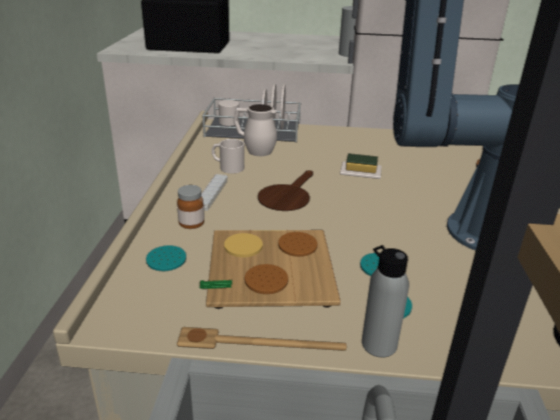

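```bash
cat > h.py <<'E'
import numpy as np, cv2
from bench import ctrl, imaging
def w2p(n,P):
    i=imaging.camera_info(n);T=np.array(i["T"]);K=np.array(i["K"])
    c=(np.atleast_2d(P)-T[:3,3])@T[:3,:3]; c=c*[1,-1,-1]; u=c@K.T
    return u[:,:2]/u[:,2:]
def p2w(n,uv,z):
    i=imaging.camera_info(n);T=np.array(i["T"]);K=np.array(i["K"])
    uv=np.atleast_2d(np.asarray(uv,float)); r=np.c_[uv,np.ones(len(uv))]@np.linalg.inv(K).T
    d=(r*[1,-1,-1])@T[:3,:3].T; s=(np.broadcast_to(z,len(uv))-T[2,3])/d[:,2]
    return T[:3,3]+d*s[:,None]
def R2(a): return np.array([[np.cos(a),-np.sin(a)],[np.sin(a),np.cos(a)]])
E
python3 - <<'E'
from h import *
im=imaging.camera("top"); 
c=im[80:320,110:410]; cv2.imwrite("pics/crop1.png",cv2.resize(c,None,fx=2.5,fy=2.5,interpolation=cv2.INTER_CUBIC)[:,:,::-1])
for p in [(182,215),(228,230),(219,191),(204,250),(313,207),(340,250),(190,245),(170,185)]: print(p,im[p[1],p[0]])
E
```

```text
(182, 215) [107  69  37]
(228, 230) [110  73  42]
(219, 191) [156 134  77]
(204, 250) [136 112  76]
(313, 207) [54 35 23]
(340, 250) [149 142 119]
(190, 245) [132 108  74]
(170, 185) [28 80 40]
```

View pics/crop1.png

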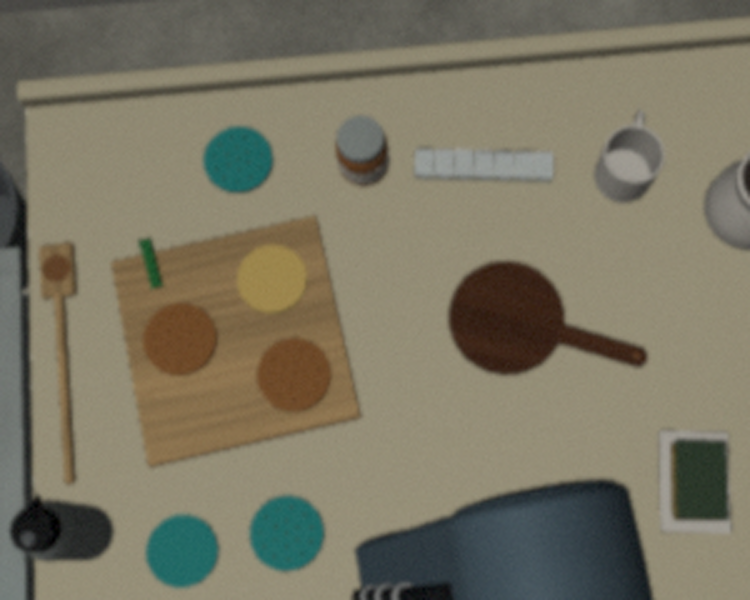

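```bash
cat >> h.py <<'E'
def blobs():
    """masks in top image -> list of (area,u,v)"""
    im=imaging.camera("top"); f=cv2.GaussianBlur(im,(3,3),0).astype(float); r,g,b=f[...,0],f[...,1],f[...,2]; s=r+g+b
    roi=np.zeros(r.shape,bool); roi[150:290,145:430]=1
    m={'rusk':(b/r<.46)&(g/r<.75)&(r>80),'cheese':(b/r<.55)&(g/r>.84)&(r>110),'plate':(b/r<.62)&(s<165)&(r>35)}
    out={}
    for k,mm in m.items():
        mm=cv2.morphologyEx((mm&roi).astype(np.uint8),cv2.MORPH_OPEN,np.ones((3,3)))
        n,l,st,ce=cv2.connectedComponentsWithStats(mm)
        out[k]=[(int(st[i,4]),l==i,ce[i]) for i in range(1,n) if st[i,4]>150]
    return im,out
def fitrim(mask,n=1):
    c=max(cv2.findContours(mask.astype(np.uint8),cv2.RETR_EXTERNAL,cv2.CHAIN_APPROX_NONE)[0],key=len)
    return cv2.fitEllipse(c)
E
python3 - <<'E'
from h import *
im,o=blobs()
for k,z in (('rusk',.037),('cheese',.035)):
    for a,m,c in o[k]:
        e=fitrim(m); print(k,a,c.round(1),np.round(e[1],1),p2w("top",[c,e[0]],z).round(4).tolist())
# plate: mask -> world points, split disc/handle
for a,m,c in o['plate']:
    v,u=np.nonzero(m); P=p2w("top",np.c_[u,v],.008)[:,:2]
    d=cv2.distanceTransform(m.astype(np.uint8),cv2.DIST_L2,5); q=np.unravel_index(d.argmax(),d.shape)
    c0=p2w("top",[q[1],q[0]],.008)[0,:2]
    for _ in range(8):
        I=P[np.linalg.norm(P-c0,axis=1)<.084]; 
        hd=P[np.linalg.norm(P-c0,axis=1)>.1].mean(0)-c0; hd/=np.linalg.norm(hd)
        n=np.array([-hd[1],hd[0]]); J=I[((I-c0)@hd<.055)]  # symmetric trim
        J=J[(J-c0)@hd>-.055]; c0=J.mean(0)
    H=P[np.linalg.norm(P-c0,axis=1)>.1]
    print('plate',a,c0.round(4),'handle dir deg',np.degrees(np.arctan2(*hd[::-1])).round(1),'end',((H-c0)@hd).max().round(4), 'grip',(c0+.135*hd).round(4), 'rad',np.sqrt(len(P)and a/np.pi), ((P-c0)@n).max(),((P-c0)@n).min())
cr=np.array([(112,262),(316,216),(359,416),(150,466)])/2.5+[110,80]
W=p2w("top",cr,.028)[:,:2]; print(W.round(4).tolist(), W.mean(0), np.linalg.norm(np.roll(W,-1,0)-W,axis=1))
# order: (+x+y),(+x-y),(-x-y),(-x+y)
X=(W[0]+W[1]-W[2]-W[3]); Y=(W[0]+W[3]-W[1]-W[2]); print('board yaw',np.degrees(np.arctan2(X[1],X[0])),np.degrees(np.arctan2(-Y[0],Y[1])))
print(w2p("side",np.c_[W,[.028]*4]).round(0).tolist())
E
```

```text
rusk 627 [181.6 215.1] [26.8 27.9] [[0.5671, 0.3116, 0.037], [0.567, 0.3116, 0.037]]
rusk 642 [227.1 229.4] [27.4 28.1] [[0.5062, 0.1674, 0.037], [0.5062, 0.1674, 0.037]]
cheese 607 [218.3 191.2] [26.6 27.3] [[0.6362, 0.1878, 0.035], [0.6361, 0.1877, 0.035]]
plate 1689 [ 0.5606 -0.1169] handle dir deg -112.1 end 0.1853 grip [ 0.5098 -0.2419] rad 23.186750478763134 0.07315143049361829 -0.07234807086671792
[[0.6797, 0.397], [0.7176, 0.1226], [0.4447, 0.0872], [0.4058, 0.3582]] [0.56196914 0.24124703] [0.27697694 0.2752102  0.27373414 0.2765902 ]
board yaw 7.722988164649508 8.020244931898407
[[207.0, 301.0], [215.0, 229.0], [323.0, 229.0], [340.0, 299.0]]
```

```bash
cat >> h.py <<'E'
B0=np.array([.562,.2412]); BY=np.radians(7.9)
def b2w(p): return R2(BY)@np.asarray(p)+B0
def w2b(p): return R2(-BY)@(np.asarray(p)[:2]-B0)
def pose():
    o=ctrl.get_obs(); w,x,y,z=o["eef_rot"]
    return np.array(o["eef_pos"]),np.degrees(np.arctan2(2*(x*y+w*z),1-2*(y*y+z*z))),o
def row(x,y,z,yaw,base=None):
    """row from present pose to world target (tool down): tool x at yaw"""
    p,a,o=pose() if base is None else (*base,None); d=np.array([x,y,z])-p; l=R2(-np.radians(a))@d[:2]
    return [round(100*l[0],1),round(-100*l[1],1),round(-100*d[2],1),round(-((yaw-a+180)%360-180),1)]
E
python3 - <<'E'
from h import *
print(pose()[:2]); print(row(.510,-.242,.13,67.9), row(.510,-.242,.026,67.9))
E
```

```text
(array([ 0.1675968 , -0.54969897,  0.21964111]), np.float64(16.95032875683785))
[np.float64(41.7), np.float64(-19.5), np.float64(9.0), np.float64(-50.9)] [np.float64(41.7), np.float64(-19.5), np.float64(19.4), np.float64(-50.9)]
```

```bash
python3 -m pendant '[[3,-1.4,0.5,-4],[7,-3.2,1.2,-8],[11,-5,2,-13],[15,-7,3,-18],[19,-9,4,-23],[23,-10.8,5,-28],[27,-12.6,6,-33],[31,-14.5,7,-38],[35,-16.4,8,-43],[38.5,-18,8.5,-47],[41.7,-19.5,9,-51],[41.7,-19.5,9,-51]]' 1; python3 - <<'E'
from h import *
im=imaging.camera("top"); c=im[150:310,240:440]; cv2.imwrite("pics/a.png",cv2.resize(c,None,fx=3,fy=3,interpolation=cv2.INTER_CUBIC)[:,:,::-1])
print(pose()[:2],row(.510,-.242,.026,67.9))
E
```

```text
time_s: 1.2
eef_pos: [0.5119, -0.2381, 0.1292]
eef_rot: [-0.001, 0.828, 0.561, 0.0]
wrist_force: [-0.5, -0.4, -0.2]
opening: 0.998
grasp_force: 0.0
(array([ 0.51274941, -0.23695189,  0.12889779]), np.float64(68.22563305611165)) [np.float64(-0.6), np.float64(-0.1), np.float64(10.3), np.float64(0.3)]
```

```bash
python3 -m pendant '[[-0.5,0,1,0],[-0.5,0,3,0],[-0.5,0,5,0],[-0.5,0,7,0],[-0.5,0,8.8,0],[-0.5,0,9.8,0],[-0.5,0,10.2,0],[-0.5,0,10.2,0]]' 1; python3 -m pendant '[[0,0,0,0],[0,0,0,0],[0,0,0,0],[0,0,0,0],[0,0,0,0],[0,0,0,0],[0,0,0,0]]' 0; python3 - <<'E'
from h import *
p,a,o=pose(); print(p,a,o["opening"],o["grasp_force"])
# plate centre est. from gripper y-centre; orientation assumed
E
```

```text
time_s: 1.92
eef_pos: [0.5066, -0.247, 0.0271]
eef_rot: [-0.001, 0.83, 0.558, -0.0]
wrist_force: [0.1, 0.6, 0.6]
opening: 0.998
grasp_force: 0.0
time_s: 2.5
eef_pos: [0.5079, -0.2466, 0.0284]
eef_rot: [0.0, 0.829, 0.559, 0.0]
wrist_force: [-0.9, 0.0, -0.0]
opening: 0.009
grasp_force: 0.0
[ 0.50793537 -0.24656593  0.0283979 ] 67.95729959311576 0.0093066159005502 0.0
```

```bash
python3 - <<'E'
from h import *
im=imaging.camera("side"); c=im[140:260,220:400]; a=cv2.resize(c,None,fx=4,fy=4,interpolation=cv2.INTER_CUBIC)
cv2.imwrite("pics/b.png",a[:,:,::-1])
im=imaging.camera("top"); c=im[150:310,240:440]; cv2.imwrite("pics/a.png",cv2.resize(c,None,fx=3,fy=3,interpolation=cv2.INTER_CUBIC)[:,:,::-1])
E
```

```text
(no output)
```

View pics/b.png

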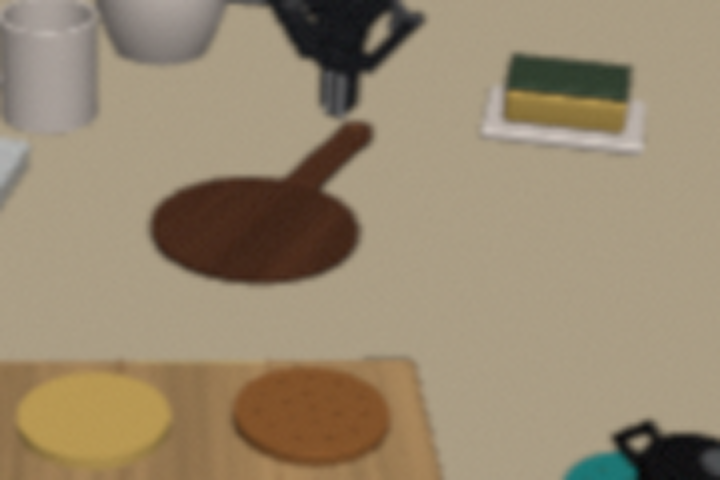

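```bash
python3 - <<'E'
from h import *
print(p2w("top",[[312.5,206.5],[367,222],[338,214]],.01).round(4).tolist())
# side image: handle tip, plate ellipse centre, gripper tip
print(p2w("side",np.array([[366,128],[255,230],[310,175],[337,112]])/4+[220,140],[.012,.008,.012,.006]).round(4).tolist())
print(w2p("top",[.508,-.2466,.006]), w2p("side",[.508,-.2466,.006]))
E
```

```text
[[0.5611, -0.1175, 0.01], [0.4924, -0.2905, 0.01], [0.528, -0.1987, 0.01]]
[[0.4829, -0.2755, 0.012], [0.5587, -0.1015, 0.008], [0.5232, -0.187, 0.012], [0.5074, -0.3149, 0.006]]
[[352.97187642 218.81012409]] [[303.19095005 177.1926035 ]]
```

View pics/a.png

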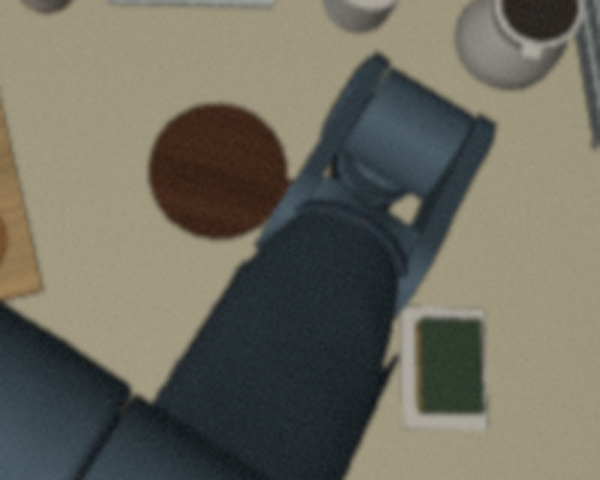

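```bash
python3 - <<'E'
from h import *
print('coaster',p2w("top",[205.2,143.3],.008).round(3),p2w("side",[166,257.5],.008).round(3))
print('dish near corners side',p2w("side",np.array([[482,135],[642,152]])/4+[220,140],.008).round(3).tolist())
print('dish top left corners',p2w("top",np.array([[402,308],[408,428]])/3+[240,150],.012).round(3).tolist())
print('base',w2p("side",[0,0,0]),w2p("top",[0,0,0]))
print('pill top',p2w("top",np.array([[415,165],[553,165]])/2.5+[110,80],.024).round(3).tolist(), 'side guess',p2w("side",[[207,200],[222,178]],.024).round(3).tolist())
for z in (.006,.02,.03,.04): print(z,w2p("side",[.508,-.2466,z]))
p,a,o=pose(); print(p,o["q"],o["opening"])
E
```

```text
coaster [[0.816 0.225 0.008]] [[0.814 0.231 0.008]]
dish near corners side [[0.39, -0.284, 0.008], [0.264, -0.27, 0.008]]
dish top left corners [[0.39, -0.299, 0.012], [0.263, -0.288, 0.012]]
base [[488.4741342  231.45990812]] [[294.18756253 388.388671  ]]
pill top [[0.778, -0.016, 0.024], [0.76, -0.202, 0.024]] side guess [[0.77, -0.029, 0.024], [0.753, -0.171, 0.024]]
0.006 [[303.19095005 177.1926035 ]]
0.02 [[303.41152358 173.21298026]]
0.03 [[303.5702398  170.34939676]]
0.04 [[303.72993593 167.46813339]]
[ 0.50784426 -0.24652527  0.02825394] [-6.62149634e-01  4.05051065e-01  1.75731173e+00  6.89741075e-06
  9.79168302e-01 -2.77434918e-01] -0.002691681190908748
```

```bash
python3 - <<'E'
from h import *
for y in (-.2466,-.31):
  print(w2p("top",[[.508,y,z] for z in (.1,.2,.3,.4)]).round(0).tolist(), w2p("side",[[.508,y,z] for z in (.1,.2,.3)]).round(0).tolist())
E
python3 -m pendant '[[0,0,-4,0],[0,0,-8,0],[0,0,-8,0]]' 1
python3 - <<'E'
from h import *
im=imaging.camera("side"); cv2.imwrite("pics/c.png",cv2.resize(im[20:220,200:440],None,fx=3,fy=3,interpolation=cv2.INTER_CUBIC)[:,:,::-1]); print(pose()[0])
E
```

```text
[[358.0, 213.0], [364.0, 207.0], [371.0, 199.0], [379.0, 190.0]] [[305.0, 150.0], [306.0, 119.0], [308.0, 86.0]]
[[378.0, 211.0], [385.0, 205.0], [394.0, 197.0], [404.0, 188.0]] [[306.0, 142.0], [307.0, 112.0], [309.0, 80.0]]
time_s: 2.85
eef_pos: [0.512, -0.2496, 0.1158]
eef_rot: [0.006, 0.829, 0.559, 0.002]
wrist_force: [1.8, -1.1, 0.9]
opening: 0.42
grasp_force: 0.0
[ 0.51090278 -0.2488628   0.1130378 ]
```

View pics/c.png

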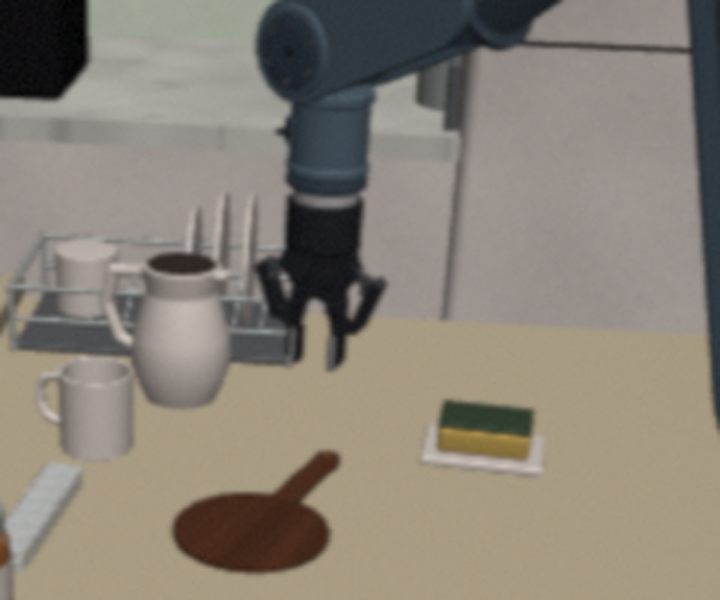

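```bash
python3 -m pendant '[[-0.3,0,2,0],[-0.3,0,5,0],[-0.3,0,7,0],[-0.3,0,8,0],[-0.3,0,8.2,0],[-0.3,0,8.4,0],[-0.3,0,8.6,0],[-0.3,0,8.8,0]]' 1;  python3 -m pendant '[[0,0,0.2,0],[0,0,0.4,0],[0,0,0.6,0],[0,0,0.8,0]]'
```

```text
time_s: 3.57
eef_pos: [0.5077, -0.2501, 0.0213]
eef_rot: [0.001, 0.829, 0.559, 0.0]
wrist_force: [-0.9, -0.2, -0.1]
opening: 1.002
grasp_force: 0.0
time_s: 3.9
eef_pos: [0.5068, -0.2495, 0.0123]
eef_rot: [0.0, 0.829, 0.559, 0.0]
wrist_force: [-0.1, -1.0, -0.1]
opening: 1.003
grasp_force: 0.0
```

```bash
python3 -m pendant '[[0.1,0,0.2,0],[0.2,0,0.4,0],[0.4,0,0.6,0],[0.5,0,0.7,0]]';  python3 -m pendant '[[0,0,0.2,0],[0,0,0.4,0],[0,0,0.6,0]]'
```

```text
time_s: 4.23
eef_pos: [0.5085, -0.2444, 0.0048]
eef_rot: [-0.0, 0.829, 0.559, -0.0]
wrist_force: [0.6, -0.3, -0.7]
opening: 1.0
grasp_force: 0.0
time_s: 4.48
eef_pos: [0.5086, -0.2447, -0.001]
eef_rot: [0.0, 0.829, 0.559, -0.0]
wrist_force: [-0.1, -0.2, 0.3]
opening: 0.997
grasp_force: 0.0
```

```bash
python3 -m pendant '[[0,0,0.2,0],[0,0,0.4,0],[0,0,0.6,0],[0,0,0.8,0]]';  python3 -m pendant '[[0,0,0.2,0],[0,0,0.4,0],[0,0,0.6,0],[0,0,0.6,0]]'
python3 - <<'E'
from h import *
im=imaging.camera("side"); cv2.imwrite("pics/d.png",cv2.resize(im[120:220,240:360],None,fx=5,fy=5,interpolation=cv2.INTER_CUBIC)[:,:,::-1]); print(pose()[0])
E
```

```text
time_s: 4.82
eef_pos: [0.5085, -0.2448, -0.009]
eef_rot: [-0.0, 0.829, 0.559, -0.0]
wrist_force: [0.6, -0.7, -0.4]
opening: 1.0
grasp_force: 0.0
time_s: 5.15
eef_pos: [0.5083, -0.2445, -0.0153]
eef_rot: [-0.0, 0.829, 0.559, -0.0]
wrist_force: [0.0, 0.6, 0.6]
opening: 1.001
grasp_force: 0.0
[ 0.50838208 -0.24460166 -0.01508504]
```

View pics/d.png

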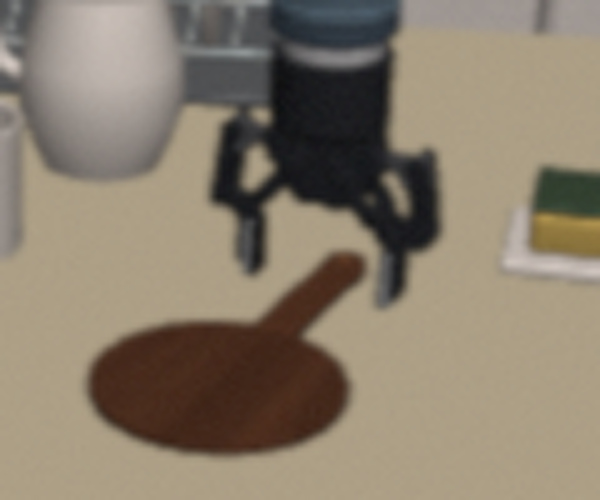

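```bash
python3 -m pendant '[[0,0,-0.3,0],[0,0,-0.6,0],[0,0,-0.6,0]]';  python3 -m pendant '[[0,0,0,0],[0,0,0,0],[0,0,0,0],[0,0,0,0],[0,0,0,0]]' 0
```

```text
time_s: 5.45
eef_pos: [0.5091, -0.2451, -0.0079]
eef_rot: [0.001, 0.829, 0.559, 0.0]
wrist_force: [0.5, -1.1, -0.7]
opening: 0.997
grasp_force: 0.0
time_s: 5.87
eef_pos: [0.5086, -0.2448, -0.0086]
eef_rot: [-0.0, 0.829, 0.559, 0.0]
wrist_force: [-9.0, 6.8, 15.4]
opening: 0.309
grasp_force: 60.7
```

```bash
python3 -m pendant '[[0,0,-0.1,0],[0,0,-0.2,0],[0,0,-0.2,0]]'
```

```text
time_s: 6.12
eef_pos: [0.5085, -0.2447, -0.0069]
eef_rot: [-0.0, 0.829, 0.559, -0.0]
wrist_force: [0.2, -0.9, -2.2]
opening: 0.308
grasp_force: 59.1
```

```bash
python3 -m pendant '[[0.5,-0.1,0.1,0],[1.5,-0.3,0.1,0],[2.8,-0.6,0.1,0],[4.2,-0.9,0.1,0],[5.6,-1.2,0.1,0],[7,-1.5,0.1,0],[8.4,-1.8,0.1,0],[9.8,-2.2,0.1,0],[11.2,-2.5,0.1,0],[12.2,-2.8,0.1,0],[12.5,-2.8,0.1,0],[12.5,-2.8,0.1,0]]'
cat >> h.py <<'E'
def plate(im,z=.008):
    f=cv2.GaussianBlur(im,(3,3),0).astype(float); r,g,b=f[...,0],f[...,1],f[...,2]
    m=((b/r<.62)&(r+g+b<165)&(r>35)); m[:150]=0; m[290:]=0; m[:,:230]=0; m[:,430:]=0
    m=cv2.morphologyEx(m.astype(np.uint8),cv2.MORPH_OPEN,np.ones((3,3)))
    c=max(cv2.findContours(m,cv2.RETR_EXTERNAL,cv2.CHAIN_APPROX_NONE)[0],key=cv2.contourArea)[:,0]
    P=p2w("top",c,z)[:,:2]; d=cv2.distanceTransform(m,cv2.DIST_L2,5); q=np.unravel_index(d.argmax(),d.shape); c0=p2w("top",[q[1],q[0]],z)[0,:2]
    R=.0765
    for _ in range(20):
        v=P-c0; n=np.linalg.norm(v,axis=1); k=abs(n-R)<.006
        A=v[k]/n[k][:,None]; s=np.linalg.lstsq(A,n[k]-R,rcond=None)[0]; c0=c0+s
    return c0,int(k.sum()),float(np.std(n[k]-R))
E
python3 - <<'E'
from h import *
im=imaging.camera("top"); c=plate(im); p,a,o=pose(); print(c,w2b(c[0]),p,a,o["wrist_force"],np.linalg.norm(c[0]-p[:2]))
cv2.imwrite("pics/e.png",cv2.resize(im[130:300,150:400],None,fx=3,fy=3)[:,:,::-1])
E
```

```text
time_s: 7.12
eef_pos: [0.5296, -0.1168, -0.0079]
eef_rot: [-0.0, 0.829, 0.56, -0.0]
wrist_force: [-0.8, 0.8, -1.4]
opening: 0.308
grasp_force: 59.0
(array([0.58805387, 0.0210016 ]), 49, 0.002763394074524901) [-0.00445846 -0.22168956] [ 0.5295826  -0.11758157 -0.00784364] 68.0337854364761 [-0.26244853  0.97900805 -1.56549882] 0.15041337971227242
```

View pics/e.png

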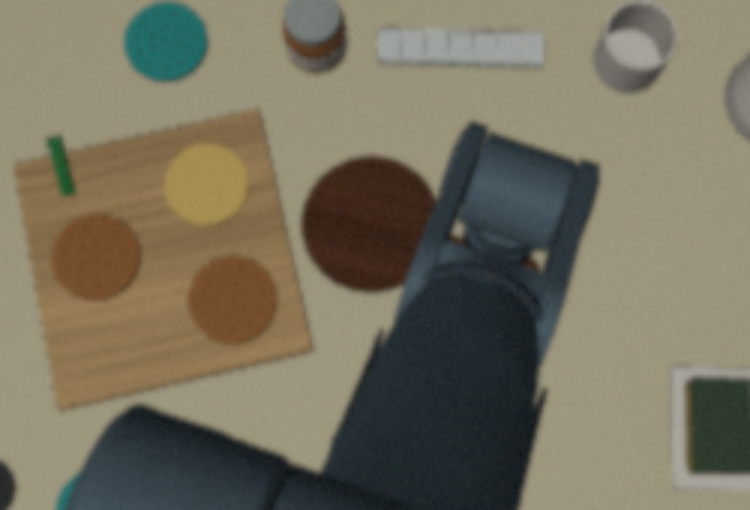

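```bash
python3 - <<'E'
from h import *
c=p2w("top",[273.3,204.7],.008)[0,:2]; print(c,w2b(c),(R2(-np.radians(68))@(b2w([0,-.193])-c)))
E
```

```text
[0.5798483  0.01148733] [-0.01389385 -0.22998572] [0.03898872 0.0063924 ]
```

```bash
python3 -m pendant '[[0.4,-0.1,0,0],[1.2,-0.2,0,0],[2,-0.3,0,0],[2.8,-0.4,0,0],[3.5,-0.5,0,0],[3.9,-0.6,0,0],[3.9,-0.6,0,0],[3.9,-0.6,0,0],[3.9,-0.6,0,0]]'
python3 -m pendant '[[0,0,0,0],[0,0,0,0],[0,0,0,0],[0,0,-1,0],[0,0,-4,0],[0,0,-8,0],[0,0,-10,0],[0,0,-10,0]]' 1
python3 - <<'E'
from h import *
im=imaging.camera("top"); p,a,o=pose(); print(p,a)
cv2.imwrite("pics/f.png",cv2.resize(im[130:300,150:400],None,fx=3,fy=3)[:,:,::-1])
E
```

```text
time_s: 7.92
eef_pos: [0.5385, -0.0798, -0.0079]
eef_rot: [-0.0, 0.829, 0.559, -0.0]
wrist_force: [0.1, 1.7, -1.5]
opening: 0.306
grasp_force: 59.1
time_s: 8.58
eef_pos: [0.5427, -0.0815, 0.0987]
eef_rot: [0.004, 0.829, 0.559, 0.003]
wrist_force: [1.3, 0.5, 0.6]
opening: 1.008
grasp_force: 0.0
[ 0.54112654 -0.08098288  0.09606502] 67.9448941762599
```

View pics/f.png

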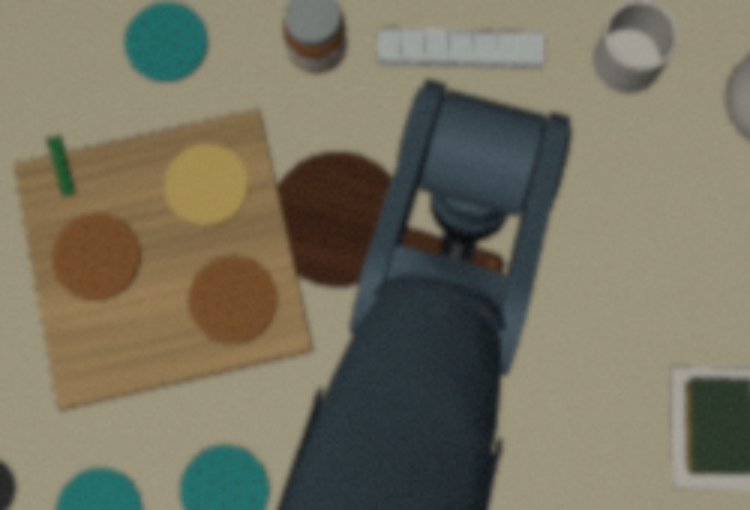

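```bash
cat >> h.py <<'E'
def tcp(c,ang,off):
    """TCP xy(world), yaw for disc centre c (board), push direction ang (deg, board), centre 'off' ahead of TCP"""
    a=np.radians(ang); return (*b2w(np.array(c)-off*np.array([np.cos(a),np.sin(a)])), ang+7.9+180)
def rows(seq,z,off):
    p,a,o=pose()
    for c,ang in seq: x,y,yw=tcp(c,ang,off); print([float(v) for v in row(x,y,z,yw,(p,a))])
E
python3 - <<'E'
from h import *
c=p2w("top",[262.7,203],.008)[0,:2]; print(w2b(c))
rows([((-.0654,-.0654),-39)],.12,.07)
E
```

```text
[-1.37188784e-04 -1.96929760e-01]
[22.8, -19.5, -2.4, -81.0]
```

```bash
python3 -m pendant '[[1,-1,-1,-5],[3,-2.5,-2,-12],[5,-4.5,-2.4,-19],[7,-6.5,-2.4,-26],[9,-8.3,-2.4,-33],[11.5,-10,-2.4,-40],[14,-12,-2.4,-47],[16,-14,-2.4,-54],[18,-15.5,-2.4,-61],[20,-17.2,-2.4,-68],[21.5,-18.5,-2.4,-75],[22.8,-19.5,-2.4,-81]]' 0.75
python3 -m pendant '[[0,0,0,0],[0,0,0,0]]'
python3 - <<'E'
from h import *
im,o=blobs(); c=plate(im); print('plate',c,w2b(c[0]))
for k,z in (('rusk',.037),('cheese',.035)):
    for a,m,c in o[k]: print(k,a,w2b(p2w("top",c,z)[0]).round(4))
rows([((-.0654,-.0654),-39)],.020,.07); print(pose()[:2])
E
```

```text
time_s: 9.63
eef_pos: [0.4416, 0.2058, 0.1151]
eef_rot: [-0.001, 0.264, 0.964, -0.0]
wrist_force: [0.2, 1.0, -0.7]
opening: 0.75
grasp_force: 0.0
time_s: 9.8
eef_pos: [0.4425, 0.2048, 0.1153]
eef_rot: [-0.001, 0.268, 0.963, -0.001]
wrist_force: [0.2, 1.1, 0.9]
opening: 0.751
grasp_force: 0.0
plate (array([0.5897644 , 0.03741983]), 62, 0.0032339072408933724) [-0.00050757 -0.20566226]
rusk 266 [0.0377 0.0707]
rusk 454 [-0.066 -0.077]
cheese 608 [ 0.0661 -0.0638]
[-0.3, 0.1, 9.6, -0.1]
(array([0.44294209, 0.20421722, 0.11550673]), np.float64(148.8383385331445))
```

```bash
cat >> h.py <<'E'
def plate2(im,g=(0,-.195),z=.008,ymax=-.152,r=.078,debug=0):
    """subpixel radial edge search around guess g (board)"""
    gr=cv2.GaussianBlur(im,(3,3),0)[...,0].astype(np.float32); pts=[]
    for t in np.radians(np.arange(-180,1,4)):
        d=np.array([np.cos(t),np.sin(t)])
        if abs((np.degrees(t)+120+180)%360-180)<20: continue
        s=np.arange(r-.015,r+.015,.0005); q=np.array([b2w(np.array(g)+d*k) for k in s])
        uv=w2p("top",np.c_[q,[z]*len(s)]).astype(np.float32); v=cv2.remap(gr,uv[:,:1],uv[:,1:],cv2.INTER_LINEAR)[:,0]
        gd=np.gradient(v); i=gd.argmax(); pt=np.array(g)+d*s[i]
        if pt[1]<ymax and gd[i]>2 and v[-1]>100: pts.append(pt)
    P=np.array(pts); k=np.ones(len(P),bool)
    for _ in range(5):
        A=np.c_[2*P[k],np.ones(k.sum())]; x=np.linalg.lstsq(A,(P[k]**2).sum(1),rcond=None)[0]; R=np.sqrt(x[2]+x[:2]@x[:2])
        e=np.linalg.norm(P-x[:2],axis=1)-R; k=abs(e)<max(.002,2*np.median(abs(e)))
    f=x[:2].copy()
    for _ in range(10): # fixed radius fit
        v=P[k]-f; n=np.linalg.norm(v,axis=1); f=f+np.linalg.lstsq(v/n[:,None],n-r,rcond=None)[0]
    return x[:2].round(4),round(float(R),4),f.round(4),int(k.sum())
E
python3 - <<'E'
from h import *
im=imaging.camera("top"); print(plate2(im)); print(plate2(im,z=.004))
# board -y edge position along x: gradient
gr=cv2.GaussianBlur(im,(3,3),0)
for x in (-.1,-.09,.09,.1):
    s=np.arange(-.16,-.12,.0005); q=np.array([b2w([x,k]) for k in s]); uv=w2p("top",np.c_[q,[.028]*len(s)]).astype(np.float32)
    v=cv2.remap(gr[...,2].astype(np.float32),uv[:,:1],uv[:,1:],cv2.INTER_LINEAR)[:,0]; print(x,s[abs(np.gradient(v)).argmax()])
E
```

```text
(array([ 0.002 , -0.1965]), 0.0762, array([ 0.0019, -0.1941]), 35)
(array([ 0.0033, -0.1963]), 0.0763, array([ 0.0033, -0.194 ]), 36)
-0.1 -0.13899999999999998
-0.09 -0.13999999999999999
0.09 -0.13849999999999998
0.1 -0.13849999999999998
```

```bash
python3 -m pendant '[[-0.3,0.1,2,0],[-0.3,0.1,5,0],[-0.3,0.1,7,0],[-0.3,0.1,8.5,0],[-0.3,0.1,9.2,0],[-0.3,0.1,9.5,0],[-0.3,0.1,9.5,0]]'; python3 -m pendant '[[0,0,0.1,0],[0,0,0.2,0],[0,0,0.3,0],[0,0,0.3,0]]'
```

```text
time_s: 10.48
eef_pos: [0.4466, 0.2032, 0.0209]
eef_rot: [-0.0, 0.269, 0.963, -0.0]
wrist_force: [0.1, 0.3, 1.0]
opening: 0.75
grasp_force: 0.0
time_s: 10.82
eef_pos: [0.447, 0.204, 0.0187]
eef_rot: [0.001, 0.268, 0.964, 0.0]
wrist_force: [-0.5, -0.2, -0.1]
opening: 0.752
grasp_force: 0.0
```

```bash
python3 -m pendant '[[0,0,0.1,0],[0,0,0.2,0],[0,0,0.3,0],[0,0,0.3,0]]'; python3 -m pendant '[[0,0,0.1,0],[0,0,0.2,0],[0,0,0.3,0],[0,0,0.3,0]]'
```

```text
time_s: 11.15
eef_pos: [0.4464, 0.2039, 0.015]
eef_rot: [-0.0, 0.268, 0.964, -0.0]
wrist_force: [0.7, -0.3, 0.3]
opening: 0.752
grasp_force: 0.0
time_s: 11.48
eef_pos: [0.4464, 0.2038, 0.0119]
eef_rot: [-0.0, 0.268, 0.964, -0.0]
wrist_force: [0.2, -0.2, -0.1]
opening: 0.749
grasp_force: 0.0
```

```bash
python3 -m pendant '[[0,0,0.1,0],[0,0,0.2,0],[0,0,0.2,0]]'; python3 -m pendant '[[0,0,0.1,0],[0,0,0.2,0],[0,0,0.2,0]]'
```

```text
time_s: 11.73
eef_pos: [0.4467, 0.2039, 0.0108]
eef_rot: [-0.0, 0.268, 0.964, -0.0]
wrist_force: [-3.4, -0.9, 8.2]
opening: 0.749
grasp_force: 4.0
time_s: 11.98
eef_pos: [0.4468, 0.204, 0.0107]
eef_rot: [-0.0, 0.267, 0.964, -0.0]
wrist_force: [-12.3, -3.3, 29.6]
opening: 0.747
grasp_force: 14.9
```

```bash
python3 -m pendant '[[0,0,-0.3,0],[0,0,-0.6,0],[0,0,-0.6,0]]'; python3 - <<'E'
from h import *
print(pose()[:2]); h=np.radians(-32); c0=np.array([-.0654,-.0654]); d=np.array([np.cos(h),np.sin(h)])
S=[(c0-d*k,-36 if i==0 else -32) for i,k in enumerate((.018,.010,.003))]+[(c0+d*k,-32) for k in (.004,.011,.018,.025,.032,.039,.046,.053,.060)]
rows(S,.014,.0468)
E
```

```text
time_s: 12.23
eef_pos: [0.4471, 0.204, 0.0147]
eef_rot: [0.001, 0.268, 0.964, 0.0]
wrist_force: [0.1, -0.1, 0.6]
opening: 0.75
grasp_force: 0.0
(array([0.44706019, 0.20400214, 0.0147295 ]), np.float64(148.9481460663626))
[-0.5, -0.5, 0.1, -3.0]
[-1.3, -0.8, 0.1, -7.0]
[-2.0, -0.7, 0.1, -7.0]
[-2.7, -0.6, 0.1, -7.0]
[-3.4, -0.5, 0.1, -7.0]
[-4.1, -0.4, 0.1, -7.0]
[-4.8, -0.3, 0.1, -7.0]
[-5.5, -0.3, 0.1, -7.0]
[-6.2, -0.2, 0.1, -7.0]
[-6.9, -0.1, 0.1, -7.0]
[-7.6, -0.0, 0.1, -7.0]
[-8.3, 0.1, 0.1, -7.0]
```

```bash
python3 -m pendant '[[-0.5,-0.5,0,-3],[-1.3,-0.8,0,-7],[-2,-0.7,0,-7],[-2.7,-0.6,0,-7],[-3.4,-0.5,0,-7],[-4.1,-0.4,0,-7],[-4.8,-0.3,0,-7],[-5.5,-0.3,0,-7],[-6.2,-0.2,0,-7],[-6.9,-0.1,0,-7],[-7.6,0,0,-7],[-8.3,0.1,0,-7]]'; python3 - <<'E'
from h import *
p,a,o=pose(); print(p,a)
im,ob=blobs(); 
for t in ob['rusk']: e=fitrim(t[1]); print(t[0],w2b(p2w("top",e[0],.037)[0]).round(4),np.round(e[1],1))
c=np.array([-.0145,-.0972]); S=[]
for h in (-40,-47,-54,-61,-68,-75,-82,-90,-90,-90): c=c+.004*np.array([np.cos(np.radians(h)),np.sin(np.radians(h))]); S.append((c,h))
print(c); rows(S,.014,.0468)
E
```

```text
time_s: 13.23
eef_pos: [0.5188, 0.1616, 0.0141]
eef_rot: [-0.0, 0.208, 0.978, -0.0]
wrist_force: [-0.2, 1.2, -0.5]
opening: 0.749
grasp_force: 0.2
[0.5187678  0.16164068 0.0141493 ] 155.93949084511607
448 [0.0172 0.0802] [19.6 28.7]
[-0.00132705 -0.13296462]
[-0.2, 0.6, 0.0, 8.0]
[-0.7, 1.1, 0.0, 15.0]
[-1.3, 1.4, 0.0, 22.0]
[-1.9, 1.8, 0.0, 29.0]
[-2.5, 2.0, 0.0, 36.0]
[-3.2, 2.2, 0.0, 43.0]
[-3.8, 2.3, 0.0, 50.0]
[-4.6, 2.3, 0.0, 58.0]
[-4.8, 2.0, 0.0, 58.0]
[-5.0, 1.6, 0.0, 58.0]
```

```bash
python3 -m pendant '[[-0.2,0.6,0,7],[-0.7,1.1,0,14],[-1.3,1.4,0,21],[-1.9,1.8,0,28],[-2.5,2,0,35],[-3.2,2.2,0,42],[-3.8,2.3,0,49],[-4.4,2.3,0,56],[-4.6,2.3,0,58]]'; python3 - <<'E'
from h import *
im=imaging.camera("side"); f=cv2.GaussianBlur(im,(3,3),0).astype(float); r,g,b=f[...,0],f[...,1],f[...,2]
m=((b/r<.46)&(g/r<.75)&(r>80)); m[:215]=0;m[310:]=0;m[:,:200]=0;m[:,350:]=0
n,l,st,ce=cv2.connectedComponentsWithStats(cv2.morphologyEx(m.astype(np.uint8),cv2.MORPH_OPEN,np.ones((3,3))))
for i in range(1,n):
    if st[i,4]>100: print(st[i],w2b(p2w("side",ce[i],.035)[0]).round(4))
m0=m
t=imaging.camera("top"); 
im,ob=blobs()
for t_ in ob['rusk']: e=fitrim(t_[1]); print('top',t_[0],w2b(p2w("top",e[0],.037)[0]).round(4),np.round(e[1],1))
print(pose()[:2],w2b(pose()[0]))
E
```

```text
time_s: 14.03
eef_pos: [0.5705, 0.1639, 0.0143]
eef_rot: [0.0, 0.659, 0.752, 0.0]
wrist_force: [-0.8, 0.2, 0.4]
opening: 0.752
grasp_force: 0.2
[259 220  26  23 526] [-0.0049 -0.1164]
[ 245  264   43   30 1049] [0.0148 0.0752]
top 345 [-0.0048 -0.1442] [15.1 28.9]
top 422 [0.0169 0.0822] [18.4 28.7]
(array([0.56966941, 0.16408795, 0.01411049]), np.float64(98.01601311829735)) [-0.00300201 -0.07743434]
```

```bash
cat >> h.py <<'E'
def ext(mask,z):
    v,u=np.nonzero(mask); P=(p2w("top",np.c_[u,v],z)[:,:2]-B0)@R2(BY); return P
def front(P,r,cut):
    """fit circle radius r to front contour pts (convex hull, y<cut)"""
    H=cv2.convexHull(P.astype(np.float32))[:,0]; H=H[H[:,1]<cut]; f=np.array([H[:,0].mean(),H[:,1].min()+r])
    for _ in range(30):
        v=H-f; n=np.linalg.norm(v,axis=1); f=f+np.linalg.lstsq(v/n[:,None],n-r,rcond=None)[0]
    return f.round(4),len(H),float(abs(n-r).max())
E
python3 - <<'E'
from h import *
im,ob=blobs()
for t in ob['rusk']:
    P=ext(t[1],.037); print(P.min(0),P.max(0)); 
    if P[:,1].min()<-.1: print(front(P,.0465,P[:,1].min()+.035))
E
```

```text
[-0.04839431 -0.17134522] [ 0.04253577 -0.11875388]
(array([-0.0015, -0.1253], dtype=float32), 17, 0.001440253108739853)
[-0.0312515   0.05060249] [0.06106643 0.11423091]
```

```bash
python3 - <<'E'
from h import *
S=[((-.002,-.13),-90),((-.001,-.136),-90),((0,-.142),-90),((.001,-.148),-90),((.0015,-.154),-90),((.002,-.160),-90),((.002,-.166),-90),((.002,-.172),-90),((.002,-.178),-90),((.002,-.183),-90),((.002,-.187),-90),((.002,-.191),-90)]
rows(S,.014,.0468)
E
```

```text
[-0.6, 0.1, 0.0, 0.1]
[-1.2, 0.2, 0.0, 0.1]
[-1.8, 0.3, 0.0, 0.1]
[-2.4, 0.4, 0.0, 0.1]
[-3.0, 0.5, 0.0, 0.1]
[-3.6, 0.5, 0.0, 0.1]
[-4.2, 0.5, 0.0, 0.1]
[-4.8, 0.5, 0.0, 0.1]
[-5.4, 0.5, 0.0, 0.1]
[-5.9, 0.5, 0.0, 0.1]
[-6.3, 0.5, 0.0, 0.1]
[-6.7, 0.5, 0.0, 0.1]
```

```bash
python3 -m pendant '[[-0.6,0.1,0,0],[-1.2,0.2,0,0],[-1.8,0.3,0,0],[-2.4,0.4,0,0],[-3,0.5,0,0],[-3.6,0.5,0,0],[-4.2,0.5,0,0],[-4.8,0.5,0,0],[-5.4,0.5,0,0],[-5.9,0.5,0,0],[-6.3,0.5,0,0],[-6.7,0.5,0,0]]'; python3 - <<'E'
from h import *
im,ob=blobs(); print(w2b(pose()[0]),pose()[2]["wrist_force"])
for t in ob['rusk']:
    P=ext(t[1],.016); 
    if P[:,1].min()<-.1: print(t[0],P.min(0),P.max(0),front(P,.0465,P[:,1].min()+.035))
print(plate2(im))
E
```

```text
time_s: 15.23
eef_pos: [0.5838, 0.098, 0.0142]
eef_rot: [-0.0, 0.656, 0.754, -0.0]
wrist_force: [-0.2, 0.3, 0.4]
opening: 0.753
grasp_force: 0.0
[ 0.00202236 -0.1453972 ] [ 0.04511342 -0.28958959 -0.24153083]
232 [-0.04387936 -0.23480788] [ 0.04035376 -0.19029161] (array([ 1.000e-04, -1.877e-01], dtype=float32), 12, 0.007486570626497269)
(array([ 0.0015, -0.1971]), 0.0758, array([ 0.0019, -0.1941]), 31)
```

```bash
python3 - <<'E'
from h import *
c0=np.array([.066,-.0635]);
print(w2b(p2w("top",[170.4,185],.04)[0]))
rows([(c0,-148)],.10,.067)
E
python3 -m pendant '[[0,0,-1,0],[0.5,0,-4,0],[2,0,-8,0],[3,0,-8,0]]'
```

```text
[0.12163866 0.0855969 ]
[11.7, 12.1, -8.6, 58.0]
time_s: 15.62
eef_pos: [0.5845, 0.1292, 0.1024]
eef_rot: [0.004, 0.656, 0.754, 0.004]
wrist_force: [2.7, -0.1, 1.5]
opening: 0.751
grasp_force: 0.0
```

```bash
python3 -m pendant '[[1,1.5,0,7],[2,3,0,14],[3,4.5,0,21],[4,6,0,28],[5,7.5,0,35],[6.5,9,0,42],[8,10.5,0,49],[8.7,12,0,56],[8.7,12.1,0,58],[8.7,12.1,0,58]]'; python3 - <<'E'
from h import *
im,ob=blobs()
for k in ('rusk','cheese'):
  for t in ob[k]:
    e=fitrim(t[1]); print(k,t[0],[w2b(p2w("top",e[0],z)[0]).round(4).tolist() for z in (.016,.036)],np.round(e[1],1))
print(plate2(im)); p,a,o=pose(); print(p,a,w2b(p))
cv2.imwrite("pics/g.png",cv2.resize(im[130:300,150:400],None,fx=3,fy=3)[:,:,::-1]); cv2.imwrite("pics/gs.png",imaging.camera("side")[:,:,::-1])
rows([(np.array([.066,-.0635]),-148)],.0145,.067)
E
```

```text
time_s: 16.45
eef_pos: [0.688, 0.2324, 0.0947]
eef_rot: [0.0, 0.94, 0.342, 0.001]
wrist_force: [-1.0, 0.2, -0.3]
opening: 0.75
grasp_force: 0.0
rusk 669 [[0.002, -0.1862], [-0.0025, -0.1861]] [27.8 28.9]
cheese 413 [[0.0862, -0.0767], [0.0805, -0.0781]] [18.9 28.8]
(array([ 0.0019, -0.1962]), 0.0764, array([ 0.0019, -0.194 ]), 36)
[0.68744424 0.23183946 0.09454939] 40.0687718347519 [ 0.12296715 -0.02651333]
[-0.0, 0.1, 8.0, 0.2]
```

```bash
python3 - <<'E'
from h import *
print(row(.5385,-.0798,.06,68),row(.5385,-.0798,-.007,68))
E
```

```text
[np.float64(-31.4), np.float64(14.2), np.float64(3.4), np.float64(-27.9)] [np.float64(-31.4), np.float64(14.2), np.float64(10.1), np.float64(-27.9)]
```

```bash
python3 -m pendant '[[-1.5,0.7,0,0],[-5,2.3,0,-3],[-8.8,4,0,-6],[-12.5,5.7,0,-9],[-16.2,7.4,0,-12],[-20,9,0,-16],[-23.7,10.7,0,-20],[-27.2,12.4,0,-24],[-30,13.5,0,-28],[-31.2,14.1,1.5,-28],[-31.4,14.2,3.4,-28],[-31.4,14.2,3.4,-28]]' 1; python3 - <<'E'
from h import *
print(pose()[:2],row(.5385,-.0798,-.007,68))
E
```

```text
time_s: 17.55
eef_pos: [0.5347, -0.0799, 0.0578]
eef_rot: [-0.002, 0.83, 0.558, -0.001]
wrist_force: [-1.9, 0.4, -0.7]
opening: 1.0
grasp_force: 0.0
(array([ 0.53472827, -0.0799214 ,  0.05775259]), np.float64(67.85693771434073)) [np.float64(0.2), np.float64(0.3), np.float64(6.5), np.float64(-0.1)]
```

```bash
python3 -m pendant '[[0.1,0.2,1.5,0],[0.1,0.2,3.5,0],[0.1,0.2,5.5,0],[0.1,0.2,6.4,0],[0.1,0.2,6.5,0],[0.1,0.2,6.5,0]]' 1;python3 -m pendant '[[0,0,0,0],[0,0,0,0],[0,0,0,0],[0,0,0,0],[0,0,0,0]]' 0; python3 - <<'E'
from h import *
print(pose()[:2],row(.5385,-.0798,-.0075,68)); im=imaging.camera("top"); print(plate2(im))
E
```

```text
time_s: 18.05
eef_pos: [0.54, -0.0788, -0.0045]
eef_rot: [-0.0, 0.829, 0.559, -0.0]
wrist_force: [0.4, -0.2, -0.2]
opening: 0.998
grasp_force: 0.0
time_s: 18.47
eef_pos: [0.5405, -0.0793, -0.004]
eef_rot: [0.0, 0.829, 0.559, 0.0]
wrist_force: [-6.1, 2.7, 30.0]
opening: 0.301
grasp_force: 57.5
(array([ 0.54047763, -0.07930736, -0.00404418]), np.float64(67.95369345084191)) [np.float64(-0.1), np.float64(-0.2), np.float64(0.3), np.float64(-0.0)]
(array([ 0.0012, -0.1962]), 0.0771, array([ 0.0009, -0.1951]), 18)
```

```bash
python3 -m pendant '[[0,0,-0.1,0],[0,0,-0.2,0],[0,0,-0.2,0]]';python3 -m pendant '[[0.1,-0.1,0.05,0],[0.2,-0.2,0.05,0],[0.4,-0.2,0.05,0],[0.5,-0.3,0.05,0],[0.6,-0.3,0.05,0],[0.6,-0.3,0.05,0]]'; python3 - <<'E'
from h import *
print(pose()[:2]); im=imaging.camera("top"); print(plate2(im,g=(0,-.189)))
im,ob=blobs()
for t in ob['rusk']:
    e=fitrim(t[1]); print(t[0],[w2b(p2w("top",e[0],z)[0]).round(4).tolist() for z in (.016,.036)],np.round(e[1],1))
E
```

```text
time_s: 18.77
eef_pos: [0.5401, -0.0791, -0.0028]
eef_rot: [-0.0, 0.829, 0.559, 0.0]
wrist_force: [-0.5, -0.6, -0.9]
opening: 0.298
grasp_force: 59.0
time_s: 19.27
eef_pos: [0.5395, -0.0722, -0.0034]
eef_rot: [-0.0, 0.829, 0.559, -0.0]
wrist_force: [0.4, 0.2, -1.2]
opening: 0.298
grasp_force: 59.1
(array([ 0.53952634, -0.07220866, -0.00340467]), np.float64(67.96337010372851))
(array([ 0.0032, -0.1894]), 0.0766, array([ 0.0024, -0.188 ]), 15)
660 [[0.0026, -0.1854], [-0.0019, -0.1853]] [27.7 28.5]
626 [[0.0197, 0.0728], [0.015, 0.0693]] [26.9 27.9]
```

```bash
python3 -m pendant '[[0,0,0,0],[0,0,0,0],[0,0,0,0],[0,0,-1.5,0],[0,0,-5,0],[0,0,-9,0],[0,0,-10,0]]' 1; python3 - <<'E'
from h import *
rows([(np.array([.066,-.0635]),-148)],.09,.067)
E
```

```text
time_s: 19.95
eef_pos: [0.5431, -0.0736, 0.1027]
eef_rot: [0.004, 0.829, 0.559, 0.003]
wrist_force: [1.1, -0.6, 0.1]
opening: 1.003
grasp_force: 0.0
[33.6, 2.0, 1.3, 28.1]
```

```bash
python3 -m pendant '[[2,0.1,0,0],[5.5,0.3,0,4],[9.2,0.5,0,8],[13,0.8,0,12],[17,1,0,16],[21,1.2,0,20],[24.8,1.5,0,24],[28.4,1.7,0.4,28],[31.4,1.8,0.8,28],[33,1.9,1,28],[33.6,2,1,28],[33.6,2,1,28]]' 0.75; python3 - <<'E'
from h import *
im,ob=blobs(); print(plate2(im,g=(0,-.189)))
for k in ('rusk','cheese'):
  for t in ob[k]:
    e=fitrim(t[1]); print(k,t[0],[w2b(p2w("top",e[0],z)[0]).round(4).tolist() for z in (.016,.036)],np.round(e[1],1))
print(pose()[:2]);rows([(np.array([.066,-.0635]),-148)],.0145,.067)
E
```

```text
time_s: 20.95
eef_pos: [0.6842, 0.2326, 0.0861]
eef_rot: [-0.0, 0.94, 0.342, -0.0]
wrist_force: [0.3, -0.6, 0.1]
opening: 0.751
grasp_force: 0.0
(array([ 0.0027, -0.1884]), 0.0769, array([ 0.0027, -0.187 ]), 35)
rusk 662 [[0.0022, -0.1855], [-0.0023, -0.1854]] [27.7 28.6]
cheese 397 [[0.0859, -0.0763], [0.0802, -0.0777]] [19.  28.3]
(array([0.68407621, 0.23132715, 0.08631549]), np.float64(39.99558948752807))
[0.2, 0.3, 7.2, 0.1]
```

```bash
python3 -m pendant '[[0.1,0.3,2,0],[0.2,0.3,4.5,0],[0.2,0.3,6.5,0],[0.2,0.3,7.2,0],[0.2,0.3,7.2,0],[0.2,0.3,7.2,0]]'; python3 - <<'E'
from h import *
p,a,o=pose(); print(p,o["wrist_force"])
c0=np.array([.066,-.0635]); h=np.radians(-148); d=np.array([np.cos(h),np.sin(h)])
rows([(c0+d*k,-148) for k in (-.015,-.007,-.001,.006,.013,.020,.027,.034,.041,.048,.055,.060)],.0138,.044)
E
```

```text
time_s: 21.5
eef_pos: [0.6881, 0.2293, 0.0155]
eef_rot: [0.0, 0.94, 0.341, 0.0]
wrist_force: [0.5, -0.1, -0.5]
opening: 0.752
grasp_force: 0.0
[0.68812128 0.22929656 0.0155061 ] [ 0.5172251  -0.12958964 -0.46041885]
[-0.8, -0.1, 0.2, -0.0]
[-1.6, -0.1, 0.2, -0.0]
[-2.2, -0.1, 0.2, -0.0]
[-2.9, -0.1, 0.2, -0.0]
[-3.6, -0.1, 0.2, -0.0]
[-4.3, -0.1, 0.2, -0.0]
[-5.0, -0.1, 0.2, -0.0]
[-5.7, -0.1, 0.2, -0.0]
[-6.4, -0.1, 0.2, -0.0]
[-7.1, -0.1, 0.2, -0.0]
[-7.8, -0.1, 0.2, -0.0]
[-8.3, -0.1, 0.2, -0.0]
```

```bash
python3 -m pendant '[[-0.8,-0.1,0.1,0],[-1.6,-0.1,0.1,0],[-2.2,-0.1,0.1,0],[-2.9,-0.1,0.1,0],[-3.6,-0.1,0.1,0],[-4.3,-0.1,0.1,0],[-5,-0.1,0.1,0],[-5.7,-0.1,0.1,0],[-6.4,-0.1,0.1,0],[-7.1,-0.1,0.1,0],[-7.8,-0.1,0.1,0],[-8.3,-0.1,0.1,0]]'; python3 - <<'E'
from h import *
p,a,o=pose(); print(p,o["wrist_force"])
c=np.array([.0151,-.0953]); S=[]
for h in (-140,-133,-126,-119,-112,-105,-98,-91,-90): c=c+(.004 if h<-90 else .002)*np.array([np.cos(np.radians(h)),np.sin(np.radians(h))]); S.append((c,h))
print(c); rows(S,.0145,.044)
E
```

```text
time_s: 22.5
eef_pos: [0.6228, 0.1773, 0.0136]
eef_rot: [-0.0, 0.94, 0.342, -0.0]
wrist_force: [0.9, 0.0, 0.7]
opening: 0.749
grasp_force: 0.5
[0.62279339 0.17733663 0.01364644] [0.8884968  0.04520164 0.74233934]
[ 0.00185724 -0.12506401]
[-0.4, -0.5, -0.1, -8.0]
[-0.9, -0.9, -0.1, -15.0]
[-1.4, -1.3, -0.1, -22.0]
[-2.0, -1.5, -0.1, -29.0]
[-2.6, -1.8, -0.1, -36.0]
[-3.2, -1.9, -0.1, -43.0]
[-3.9, -2.0, -0.1, -50.0]
[-4.5, -2.0, -0.1, -57.0]
[-4.7, -1.8, -0.1, -58.0]
```

```bash
python3 -m pendant '[[-0.4,-0.5,0,-7],[-0.9,-0.9,0,-14],[-1.4,-1.3,0,-21],[-2,-1.5,0,-28],[-2.6,-1.8,0,-35],[-3.2,-1.9,0,-42],[-3.9,-2,0,-49],[-4.5,-2,0,-56],[-4.7,-1.9,0,-58]]'; python3 - <<'E'
from h import *
p,a,o=pose(); print(p,w2b(p),a)
im,ob=blobs()
for t in ob['cheese']:
    P=ext(t[1],.035); print(t[0],P.min(0),P.max(0),front(P,.0445,P[:,1].min()+.033))
rows([((.002,y),-90) for y in (-.131,-.137,-.143,-.149,-.155,-.161,-.167,-.173,-.178,-.183,-.187,-.189)],.0138,.044)
E
```

```text
time_s: 23.25
eef_pos: [0.5737, 0.1618, 0.0132]
eef_rot: [-0.001, 0.654, 0.757, -0.001]
wrist_force: [-0.4, 0.4, 0.3]
opening: 0.746
grasp_force: 0.2
[0.5737235  0.16183226 0.01324323] [ 0.00070357 -0.08022583] 98.31390856062767
261 [-0.0447872  -0.16497216] [ 0.0430495  -0.12147895] (array([ 0.0006, -0.1208], dtype=float32), 15, 0.0012840069830417633)
[-0.6, 0.1, -0.0, 0.3]
[-1.2, 0.1, -0.0, 0.3]
[-1.8, 0.1, -0.0, 0.3]
[-2.4, 0.1, -0.0, 0.3]
[-3.0, 0.1, -0.0, 0.3]
[-3.6, 0.1, -0.0, 0.3]
[-4.2, 0.1, -0.0, 0.3]
[-4.8, 0.1, -0.0, 0.3]
[-5.3, 0.1, -0.0, 0.3]
[-5.8, 0.1, -0.0, 0.3]
[-6.2, 0.1, -0.0, 0.3]
[-6.4, 0.1, -0.0, 0.3]
```

```bash
python3 -m pendant '[[-0.6,0.1,0,0],[-1.2,0.2,0,0],[-1.8,0.2,0,0],[-2.4,0.2,0,0],[-3,0.2,0,0],[-3.6,0.2,0,0],[-4.2,0.2,0,0],[-4.8,0.2,0,0],[-5.3,0.2,0,0],[-5.8,0.2,0,0],[-6.2,0.2,0,0],[-6.5,0.2,0,0]]'; python3 -m pendant '[[0,0,-0.5,0],[0,0,-4,0],[2,0,-8,0],[6,0,-8,0],[10,0,-8,0],[14,0,-8,0],[18,0,-8,0],[20,0,-8,0],[20,0,-8,0]]';python3 - <<'E'
from h import *
p,a,o=pose(); print(p,w2b(p),a)
im,ob=blobs(); print(plate2(im,g=(0,-.189)))
for k in ('rusk','cheese'):
  for t in ob[k]:
    e=fitrim(t[1]); print(k,t[0],e,[w2b(p2w("top",e[0],z)[0]).round(4).tolist() for z in (.016,.024,.036)])
cv2.imwrite("pics/h.png",cv2.resize(im[130:300,150:400],None,fx=3,fy=3)[:,:,::-1])
E
```

```text
time_s: 24.3
eef_pos: [0.5863, 0.0976, 0.0137]
eef_rot: [0.0, 0.656, 0.754, -0.0]
wrist_force: [0.5, -0.3, -0.8]
opening: 0.748
grasp_force: 0.0
time_s: 25.05
eef_pos: [0.5572, 0.3011, 0.0943]
eef_rot: [-0.0, 0.654, 0.756, 0.001]
wrist_force: [-0.8, -0.5, -1.0]
opening: 0.751
grasp_force: 0.0
[0.55715569 0.30105036 0.09429787] [0.00342777 0.05994817] 98.2437038533809
(array([ 0.0028, -0.1883]), 0.0771, array([ 0.0029, -0.187 ]), 34)
cheese 531 ((258.65301513671875, 201.15695190429688), (24.796003341674805, 25.421398162841797), 68.97251892089844) [[0.0073, -0.1852], [0.0054, -0.1851], [0.0027, -0.1851]]
```

```bash
python3 - <<'E'
from h import *
t=cv2.resize(imaging.camera("top")[160:245,215:315],(800,680)[:2] if 0 else (400,340),interpolation=cv2.INTER_CUBIC)
s=cv2.resize(imaging.camera("side")[165:255,210:340],(780,540)if 0 else (400,277),interpolation=cv2.INTER_CUBIC)
s2=cv2.resize(imaging.camera("side")[205:240,225:315],(800,255),interpolation=cv2.INTER_CUBIC)
c=np.zeros((600,800,3),np.uint8); c[:340,:400]=t; c[:277,400:]=s; c[345:600]=s2
cv2.imwrite("pics/final.png",c[:,:,::-1])
E
```

```text
(no output)
```

View pics/final.png

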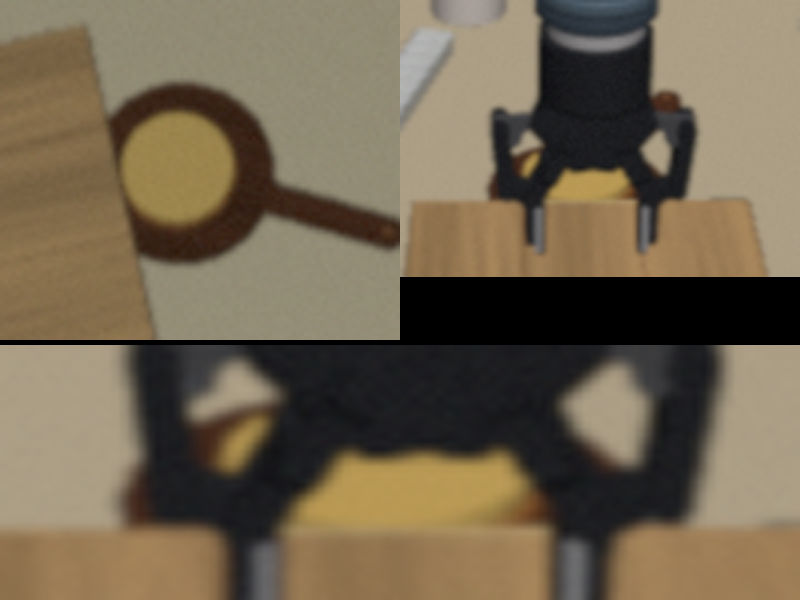

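```bash
python3 - <<'E'
from h import *
rows([((.015,.069),-92.7)],.09,.071);rows([((.015,.069),-92.7)],.0143,.071)
E
```

```text
[8.6, 1.4, 0.4, 2.7]
[8.6, 1.4, 7.9, 2.7]
```

```bash
python3 -m pendant '[[2,0.4,0,1],[5,0.8,0,2.7],[8,1.3,0,2.7],[8.6,1.4,0,2.7],[8.6,1.4,1.5,2.7],[8.6,1.4,4,2.7],[8.6,1.4,6.5,2.7],[8.6,1.4,7.7,2.7],[8.6,1.4,7.8,2.7],[8.6,1.4,7.8,2.7]]' 0.75; python3 - <<'E'
from h import *
p,a,o=pose(); print(p,w2b(p),a,o["wrist_force"])
im,ob=blobs()
for t in ob['rusk']: e=fitrim(t[1]); print(t[0],w2b(p2w("top",e[0],.037)[0]).round(4),np.round(e[1],1))
c0=np.array([.015,.069]); h=np.radians(-92.7); d=np.array([np.cos(h),np.sin(h)])
rows([(c0+d*k,-92.7) for k in (-.015,-.007,0,.08,.16)],.0143,.0468)
E
```

```text
time_s: 26.08
eef_pos: [0.5604, 0.3814, 0.0144]
eef_rot: [-0.0, 0.675, 0.738, -0.001]
wrist_force: [-0.2, -0.7, 0.0]
opening: 0.753
grasp_force: 0.0
[0.56035825 0.38144435 0.01442278] [0.01764966 0.139139  ] 95.15521575985645 [-0.22053999 -0.73483544  0.01305207]
637 [0.0146 0.0691] [27.  28.3]
[-0.9, 0.0, 0.1, -0.0]
[-1.7, 0.0, 0.1, -0.0]
[-2.4, 0.0, 0.1, -0.0]
[-10.4, 0.0, 0.1, -0.0]
[-18.4, 0.0, 0.1, -0.0]
```

```bash
python3 -m pendant '[[-0.9,0,0,0],[-1.7,0,0,0],[-2.4,0,0,0],[-3.1,0,0,0],[-3.9,0,0,0],[-4.7,0,0,0],[-5.5,0,0,0],[-6.3,0,0,0],[-7.1,0,0,0],[-7.9,0,0,0],[-8.7,0,0,0],[-9.5,0,0,0]]';python3 -m pendant '[[-0.8,0,0,0],[-1.6,0,0,0],[-2.4,0,0,0],[-3.2,0,0,0],[-4,0,0,0],[-4.8,0,0,0],[-5.6,0,0,0],[-6.4,0,0,0],[-7.2,0,0,0],[-8,0,0,0],[-8.6,0,0,0],[-9,0,0,0]]'; python3 - <<'E'
from h import *
p,a,o=pose(); print(p,w2b(p),a,o["wrist_force"])
im,ob=blobs()
for t in ob['rusk']:
    P=ext(t[1],.037); print(t[0],P.min(0),P.max(0),front(P,.0465,P[:,1].min()+.035))
rows([((.0045,-.14),-92.7),((.003,-.188),-92.7)],.0143,.0468)
E
```

```text
time_s: 27.13
eef_pos: [0.5693, 0.288, 0.0157]
eef_rot: [0.0, 0.674, 0.739, 0.0]
wrist_force: [-0.4, -0.1, 1.3]
opening: 0.745
grasp_force: 0.4
time_s: 28.13
eef_pos: [0.5776, 0.1982, 0.0157]
eef_rot: [0.0, 0.674, 0.739, -0.0]
wrist_force: [-0.7, 0.9, 0.3]
opening: 0.752
grasp_force: 0.4
[0.57757768 0.19821793 0.01570464] [ 0.00952219 -0.04471521] 95.21955978805421 [-0.67265097  0.94937008  0.31934569]
370 [-0.03773309 -0.13996467] [ 0.05234766 -0.083631  ] (array([ 0.0081, -0.0919], dtype=float32), 13, 0.0031161904335021973)
[-4.8, -0.1, 0.1, 0.0]
[-9.6, 0.0, 0.1, 0.0]
```

```bash
python3 -m pendant '[[-0.8,0,0.1,0],[-1.6,0,0.1,0],[-2.4,0,0.1,0],[-3.2,0,0.1,0],[-4,0,0.1,0],[-4.7,0,0.1,0],[-5.4,0,0.1,0],[-6.1,0,0.1,0],[-6.8,0,0.1,0],[-7.4,0,0.1,0],[-7.9,0,0.1,0],[-8.4,0,0.1,0]]';python3 -m pendant '[[-0.4,0,0,0],[-0.8,0,0,0],[-1.1,0,0,0],[-1.2,0,0,0],[-1.2,0,0,0]]'; python3 - <<'E'
from h import *
p,a,o=pose(); print(p,w2b(p),a,o["wrist_force"])
im,ob=blobs()
for t in ob['rusk']:
    P=ext(t[1],.036); print(t[0],P.min(0),P.max(0),front(P,.0465,P[:,1].min()+.035))
print(plate2(im,g=(0,-.189)))
E
```

```text
time_s: 29.18
eef_pos: [0.5851, 0.1149, 0.0146]
eef_rot: [-0.0, 0.674, 0.739, -0.0]
wrist_force: [-0.0, -0.6, -0.8]
opening: 0.745
grasp_force: 0.2
time_s: 29.6
eef_pos: [0.5863, 0.1033, 0.0147]
eef_rot: [0.0, 0.674, 0.739, 0.0]
wrist_force: [0.1, 0.5, -0.5]
opening: 0.75
grasp_force: 0.0
[0.58628816 0.10331174 0.01470718] [ 0.00510566 -0.1399179 ] 95.23129831453082 [ 0.14066742  0.47883866 -0.54450167]
276 [-0.04452938 -0.23388804] [ 0.04268913 -0.18622085] (array([ 0.0004, -0.187 ], dtype=float32), 17, 0.013472046703100204)
(array([ 0.0022, -0.1891]), 0.0765, array([ 0.0027, -0.187 ]), 30)
```

Back off, then check the pile.

```bash
python3 -m pendant '[[0.8,0,-0.3,0],[2,0,-3,0],[4,0,-7,0],[7,0,-8,0],[9,0,-8,0],[9,0,-8,0]]';python3 - <<'E'
from h import *
im,ob=blobs(); print(plate2(im,g=(0,-.189)),pose()[:2])
for k in ('rusk','cheese'):
  for t in ob[k]:
    P=ext(t[1],.035); e=fitrim(t[1]); print(k,t[0],np.round(e[1],1),[w2b(p2w("top",e[0],z)[0]).round(4).tolist() for z in (.026,.034)],P.min(0),P.max(0))
s=imaging.camera("side")
# side: cheese pixels visible / rusk top extent
f=cv2.GaussianBlur(s,(3,3),0).astype(float); r,g,b=f[...,0],f[...,1],f[...,2]
for nm,m in (('rusk',(b/r<.46)&(g/r<.75)&(r>80)),('cheese',(b/r<.55)&(g/r>.84)&(r>110))):
    m=m.copy(); m[:180]=0;m[260:]=0;m[:,:205]=0;m[:,345:]=0; n,l,st,ce=cv2.connectedComponentsWithStats(m.astype(np.uint8)); print(nm,[st[i].tolist() for i in range(1,n) if st[i,4]>15])
print(w2p("side",np.c_[[b2w(p) for p in ((.051,-.188),(-.045,-.188),(.003,-.236),(.003,-.14),(.003,-.14))],[.035,.035,.036,.036,.028]]).round(1).tolist())
E
```

```text
time_s: 30.15
eef_pos: [0.5783, 0.1977, 0.097]
eef_rot: [0.001, 0.673, 0.74, 0.002]
wrist_force: [0.4, 0.4, -0.1]
opening: 0.75
grasp_force: 0.0
(array([ 0.0029, -0.1883]), 0.0771, array([ 0.0029, -0.187 ]), 36) (array([0.57773347, 0.19576789, 0.09566364]), np.float64(95.45529270045247))
rusk 687 [28.  29.4] [[0.0039, -0.1855], [0.0021, -0.1854]] [-0.04705315 -0.23392707] [ 0.05080619 -0.13951394]
rusk [[251, 209, 36, 20, 544]]
cheese []
[[249.0, 216.3], [285.5, 216.2], [266.7, 206.8], [268.0, 225.6], [267.9, 228.3]]
```

```bash
python3 - <<'E'
from h import *
print(row(.5395,-.0722,.09,68),w2b([.5395,-.0722]))
E
```

```text
[np.float64(-26.2), np.float64(-6.3), np.float64(0.5), np.float64(27.4)] [-0.06536158 -0.30733316]
```

```bash
python3 -m pendant '[[-1.5,-0.4,0,3],[-4.5,-1.1,0,7],[-8,-1.9,0,11],[-11.5,-2.8,0,15],[-15,-3.6,0,19],[-18.5,-4.4,0,23],[-21.5,-5.2,0,27],[-24,-5.8,0,27.4],[-25.6,-6.2,0.4,27.4],[-26.2,-6.3,0.5,27.4],[-26.2,-6.3,0.5,27.4],[-26.2,-6.3,0.5,27.4]]' 1; python3 - <<'E'
from h import *
print(pose()[:2],row(.5395,-.0722,-.003,68))
E
```

```text
time_s: 31.25
eef_pos: [0.5388, -0.0734, 0.0892]
eef_rot: [-0.001, 0.83, 0.558, -0.0]
wrist_force: [0.6, 0.3, 0.1]
opening: 0.999
grasp_force: 0.0
(array([ 0.5388058 , -0.07340817,  0.08923134]), np.float64(67.78142638948755)) [np.float64(0.1), np.float64(0.0), np.float64(9.2), np.float64(-0.2)]
```

```bash
python3 -m pendant '[[0.1,0,2,0],[0.1,0,4.5,0],[0.1,0,7,0],[0.1,0,8.5,0],[0.1,0,9.1,0],[0.1,0,9.2,0],[0.1,0,9.2,0]]' 1;python3 -m pendant '[[0,0,0,0],[0,0,0,0],[0,0,0,0],[0,0,0,0],[0,0,-0.1,0],[0,0,-0.1,0]]' 0; python3 - <<'E'
from h import *
print(pose()[:2],pose()[2]["wrist_force"])
E
```

```text
time_s: 31.83
eef_pos: [0.5399, -0.0718, -0.0021]
eef_rot: [-0.0, 0.829, 0.559, 0.0]
wrist_force: [-0.2, -0.1, 0.9]
opening: 0.997
grasp_force: 0.0
time_s: 32.33
eef_pos: [0.54, -0.0728, -0.0006]
eef_rot: [0.0, 0.83, 0.558, 0.0]
wrist_force: [-0.6, 1.2, 3.4]
opening: 0.28
grasp_force: 58.7
(array([ 0.53999515, -0.07277816, -0.00060517]), np.float64(67.84458950043611)) [-0.59997749  1.17016378  3.38764712]
```

```bash
python3 -m pendant '[[-0.05,0.03,0,0],[-0.15,0.09,0,0],[-0.3,0.17,0,0],[-0.5,0.29,0,0],[-0.8,0.46,0,0],[-1.1,0.64,0,0],[-1.5,0.87,0,0],[-1.9,1.1,0,0],[-2.3,1.33,0,0],[-2.7,1.56,0,0],[-3.1,1.79,0,0],[-3.5,2.02,0,0]]';python3 -m pendant '[[-0.4,0.23,0,0],[-0.8,0.46,0,0],[-1.2,0.69,0,0],[-1.5,0.87,0,0],[-1.75,1,0,0],[-1.95,1.12,0,0],[-2.05,1.18,0,0],[-2.1,1.2,0,0],[-2.1,1.2,0,0],[-2.1,1.2,0,0]]'; python3 - <<'E'
from h import *
im,ob=blobs(); print(plate2(im,g=(0.002,-.25)),pose()[:2],pose()[2]["wrist_force"])
for t in ob['rusk']+ob['cheese']:
    e=fitrim(t[1]); print(t[0],np.round(e[1],1),[w2b(p2w("top",e[0],z)[0]).round(4).tolist() for z in (.026,.034)])
E
```

```text
time_s: 33.33
eef_pos: [0.5454, -0.1115, -0.0007]
eef_rot: [-0.001, 0.83, 0.558, 0.001]
wrist_force: [-0.6, 7.4, 7.1]
opening: 0.278
grasp_force: 60.3
time_s: 34.17
eef_pos: [0.5487, -0.1355, -0.0007]
eef_rot: [-0.0, 0.83, 0.558, 0.001]
wrist_force: [-0.4, 5.4, 7.5]
opening: 0.281
grasp_force: 60.2
(array([ 0.001 , -0.2488]), 0.078, array([ 0.001 , -0.2488]), 20) (array([ 0.54866329, -0.13555613, -0.00064064]), np.float64(67.88018879922684)) [-0.51396108  5.35443403  6.35730693]
713 [28.5 30. ] [[0.0012, -0.2481], [-0.0006, -0.2477]]
```

```bash
python3 -m pendant '[[0,0,0,0],[0,0,0,0],[0,0,0,0],[0,0,0,0],[0,0,-1,0],[0,0,-3,0],[0,0,-6,0],[0,0,-9,0],[0,0,-12,0],[-3,0,-14,0],[-6,0,-14,0],[-6,0,-14,0]]' 1; python3 - <<'E'
from h import *
im,ob=blobs(); print(plate2(im,g=(0.001,-.249)),pose()[2]["wrist_force"])
for t in ob['rusk']+ob['cheese']:
    e=fitrim(t[1]); print(t[0],np.round(e[1],1),[w2b(p2w("top",e[0],z)[0]).round(4).tolist() for z in (.026,.034)])
s=imaging.camera("side"); f=cv2.GaussianBlur(s,(3,3),0).astype(float); r,g,b=f[...,0],f[...,1],f[...,2]
for nm,m in (('rusk',(b/r<.46)&(g/r<.75)&(r>80)),('cheese',(b/r<.55)&(g/r>.84)&(r>110))):
    m=m.copy(); m[:180]=0;m[226:]=0;m[:,:205]=0;m[:,345:]=0; n,l,st,ce=cv2.connectedComponentsWithStats(m.astype(np.uint8)); print(nm,[st[i].tolist()+ce[i].round(1).tolist() for i in range(1,n) if st[i,4]>8])
E
```

```text
time_s: 35.22
eef_pos: [0.5258, -0.1968, 0.1418]
eef_rot: [0.003, 0.83, 0.557, 0.0]
wrist_force: [1.2, -0.1, -1.0]
opening: 0.998
grasp_force: 0.0
(array([ 0.0012, -0.2517]), 0.0764, array([ 0.0013, -0.2495]), 35) [-0.19753505 -0.35504472 -0.59489053]
707 [28.4 29.9] [[0.0013, -0.2484], [-0.0005, -0.248]]
rusk [[249, 198, 38, 26, 678, 268.8, 209.1]]
cheese []
```

```bash
python3 -c "
from bench import workorder
print(workorder.hand_in())"
```

```text
the job is handed in; nothing more can be done
None
```

I handed the job in at about 35 s without a pass/fail verdict. The plate is drawn out about 30 mm clear of the board, and the top rusk measures about 2 mm from its centre. The cheese and lower rusk are hidden underneath and couldn't be re-measured after the last slide.

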